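# Clamp the brass collar in the brazing fixture

### The job

Pick up the aluminium clamping cap by its red handle and fit it on the fixture station that holds the brass collar, whichever that is: that station's locating pin is set somewhat left or right of the collar's middle and is hidden once the cap is above it, so slide the cap along the fixture until it drops onto the pin and lies flat on the collar. Then press the cap fully down against the spring and finish while still gripping the handle and holding it pressed down. Do not lower the cap onto the steel collar's station and leave everything else where it is.

Things in the scene. Friction and masses are not known exactly. Their poses are not given: they have to be found in the camera images.
- cap: Clamping cap, 0.28 to 0.38 kg: square aluminium plate 80 x 80 mm, 24 mm thick, lying on the bench right way up. In the middle of its underside is a blind round hole for the pin, 16 mm diameter, 19 mm deep, chamfered 1.5 mm, not visible from above. Origin: centre of the underside (mouth of the hole), z up. Its yaw on the pin does not matter.
- cap_handle (a point): Middle of the cap's red bar handle, straight above the cap's origin by 42 mm. The bar is 60 mm long along the cap's x, 22 mm wide along its y, and reaches from 24 to 60 mm above the cap's underside.
- fixture: Green steel block fixed to the bench, 130 mm (its x) x 270 mm (its y), 30 mm high, with two equal stations, left and right. Origin: centre of its underside, on the bench, z up. When a cap's underside rides on a pin's tip it is 64 mm above the bench; dropped on and lying on the collar about 56 mm; pressed fully down 49 mm.
- station_left (a point): Centre of the station at the fixture's y = +75 mm, 42 mm above the bench: the top of a round steel seat, 80 mm across, with a 5 mm rim that keeps a collar centred. The seat is sprung: it goes 7 mm straight down to a stop (the point stays); with collar and cap on it, about 10 N of push brings it fully down.
- station_right (a point): The same for the station at the fixture's y = -75 mm. At each station a fixed upright steel pin, 14 mm diameter, stands inside the collar up to 64 mm above the bench, 8 mm above the unpressed collar; its last 4 mm taper to 9 mm diameter. The pins are not reported: each is set up to 9 mm either way from its station's centre along the fixture's y, and on the centre in x.
- brass_collar: Brass collar (yellow ring) lying in one of the two stations, chosen at random: 56 mm outside, 40 mm inside diameter, 14 mm high. Origin: centre of its underside, 42 mm above the bench at the start; z up.
- steel_collar: Dark steel collar of the same size in the other station. Origin as for the brass one.
- hammer: Hammer lying on the bench beyond the work, about 0.3 m long. A bystander.
- flux_jar: Jar with a blue lid, 60 mm diameter, 75 mm high, standing on the bench. Origin: centre of its underside. A bystander.
- tube_offcut: Copper tube offcut standing on end, 38 mm diameter, 90 mm high. Origin: centre of its underside. A bystander.

How it is judged (in metres and radians):
On the way, in this order (a step that is already met when the one before it is completed fails the run):
1. the cap has been lifted off the bench by the gripper (height (world z) of cap above 0.07 m and contact force between the fingers and cap above 1 N), for 0.2 s.
2. the cap has dropped onto the pin and lies on the brass collar (horizontal distance between cap and brass_collar below 0.015 m and z of cap in the frame of brass_collar between 0.011 and 0.0165 m and angle between cap's own z axis and vertical below 0.1 rad), for 0.1 s.
At the end, for the whole second after the job is handed in: Gripper still holding the cap, at rest and flat (0.1 rad) on the brass collar (centres within 15 mm, underside 11 to 16.5 mm above the collar's); cap underside below 51.5 mm, brass collar's between 32 and 37.5 mm over the bench (home: 49 and 35). Steel collar still in its station (all of step 2 and height (world z) of cap below 0.0515 m and height (world z) of brass_collar between 0.032 and 0.0375 m and contact force between the fingers and cap above 2 N and linear speed of cap below 0.02 m/s and distance between steel_collar and fixture below 0.0885 m); the arm keeps its last pose, push and grip.
It fails at once if the cap was lowered over the steel collar's station (horizontal distance between cap and steel_collar below 0.03 m and height (world z) of cap below 0.067 m).
It fails at once if the steel collar was disturbed (moved more than 8 mm) (distance of steel_collar from where it was at the start of the episode above 0.008 m).
It fails at once if a bystander was moved more than 30 mm (distance of any of hammer, flux_jar, tube_offcut from where it was at the start of the episode above 0.03 m).
It also fails if it takes over 45 s, if anything falls off the work surface, if the arm or the gripper's body presses on something with over 40 N, if the wrist force passes 120 N, or if a joint passes its speed limit or range.

### The arm

A 6-joint arm with a two-finger parallel gripper is mounted at the origin on the work surface. World frame = base frame: x ahead of the robot, y to its left, z up, the work surface at z = 0. Lengths are in mm, angles in rad, forces in N, time in s.
With the tool pointing down it reaches from about 300 to 775 mm from the base axis. Payload 14.6 kg.
Tool frame: the origin (TCP) lies on the centre line of the jaws, within the pads' length; the fingertips stand 19 mm ahead of it and the grasp point (between the pads) is the TCP (bot.tip_reach is the distance from the TCP to the fingertips, in mm); y points along the fingers, x is the direction in which the jaws open and shut, and the axes are right-handed (so a half turn about y gives the same grasp; the last joint's range is limited). The gripper opens to 85 mm and grips with 20 to 120 N. Pads are 22 mm wide; open, the fingers measure 114 mm over their backs; the gripper's body (76 mm by 85 mm) begins 54 mm behind the grasp point. The pads swing forward as they close: fully open they stand 13 mm farther back than shut.
Start: joints at [-1.185, 0.3, 1.521, -0, 1.321, -0.067], TCP at [240.609, -494.568, 250.281] pointing down, gripper open.
Joint ranges: [-3.03, 3.03], [-0.79, 2.21], [0.23, 2.52], [-1.04, 4.18], [0, 3.07], [-2.55, 2.55]. Speed limits (rad/s): [2.22, 2.22, 2.57, 3.14, 3.14, 3.14].

### API

Orientations are given as a unit quaternion [w, x, y, z].
In Python, from rig import bot gives the robot as it stands. Calls block until the motion is done:
- bot.move_to(position, orientation): joint-space move of the TCP to a pose.
- bot.servo_line(position, attitude=None, speed=150, until_force=None): straight line of the TCP; attitude=None keeps the orientation; speed is the mean speed in mm/s. With until_force (N) it stops when the force on the tool has changed by that much, and returns True; else False.
- bot.move_joints(angles): joint-space move.
- bot.move_gripper(opening, grip_force=None): finger opening in mm; grip_force is the grip in N (None keeps the last); returns when the fingers have stopped.
- bot.dwell(seconds).
- bot.ik(position, orientation): joint angles nearest the present ones, or None.
- bot.read_state(): the state.
- bot.read_camera(name): name is "side" or "top"; returns a dict with "image" (480x640x3 uint8, blue, green, red), "depth" (480x640 float32, mm along the optical axis (not along the pixel's ray), 0 where there is no reading), "fovy" (degrees; the focal length in pixels is half the picture's height over the tangent of half this angle, whatever the lens; pixels are square), "cx", "cy" (the principal point, pixels), "eye" and "attitude" of the camera in the world. Camera axes: x right, y down, z forward; pixel columns grow to the right and rows downward; lengths in mm; the calibration is good to about 2 mm. A picture is of the moment at which its call begins.
A pose or a line that the arm cannot do raises bot.MotionError and nothing moves.
- bot.finish_job(): hands the job in, once; it reports no verdict.
The state is a dict: "clock": time; "joint_positions": joint angles; "qvel": joint speeds; "effort": joint torques, N m; "ee_pos": TCP position; "tool_rot": TCP orientation; "ft_force": force on the tool from outside, world axes, zero at the start; "moment": the same for the moment, N m; "grip_width": finger opening in mm.
Only numpy, scipy, OpenCV 4.12 (cv2) and the standard library are available. Lean on these libraries where they do the work, as an engineer would, in place of code of your own. Each camera call takes 0.05 s, during which the arm holds its last target. There are 200 camera calls.

## Working session

There is one attempt and no reset: what is moved stays moved. The work goes in short steps, each a Python script; the robot and the scene stay as the last script left them, time stands still between calls to the robot, and variables do not carry over. Pictures are saved under pics/ and viewed, about 8 in all and at most 12, crops included, and the job is handed in when it is done.

```bash
ls; mkdir -p pics
python3 - <<'E'
from rig import bot
import cv2,pickle
s=bot.read_state();print(s)
d={}
for n in("side","top"):
    c=bot.read_camera(n);d[n]=c
    cv2.imwrite(f"pics/{n}0.png",c["image"]);print(n,c["fovy"],c["cx"],c["cy"],c["eye"],c["attitude"],(c["depth"]>0).mean())
pickle.dump(d,open("cams.pkl","wb"))
E
```

```text
pics
{'clock': 0.0, 'joint_positions': array([-1.18459905e+00,  3.00479354e-01,  1.52161689e+00, -4.81654479e-05,
        1.32071095e+00, -6.65939630e-02]), 'qvel': array([ 0.0002638 , -0.00013456,  0.00047533, -0.00044466,  0.00145024,
        0.00040055]), 'effort': array([-1.81867064e-03, -5.43497586e+01, -3.61795163e+01, -1.55253583e-04,
        3.88106782e-03, -1.11569599e-05]), 'ee_pos': array([ 240.51735506, -494.36928472,  249.70162806]), 'tool_rot': array([ 0.5997144 , -0.59923824,  0.37536169, -0.37464621]), 'ft_force': array([ 0.02797574, -0.30685122,  0.36307861]), 'moment': array([-0.00942952, -0.01871333, -0.04620162]), 'grip_width': 85.21607149227388}
side 55.10300251172939 321.08375472459835 238.94594164291846 [182.0503709  643.80593293 600.89270139] [ 0.11557278 -0.25743893  0.86354752 -0.41791603] 0.9959830729166667
top 53.885520885099545 319.2802800764498 239.78798741098 [ 344.02381824   56.90467172 1104.96964366] [-0.06462671  0.70968609 -0.69798782  0.0705836 ] 0.995810546875
```

View pics/top0.png

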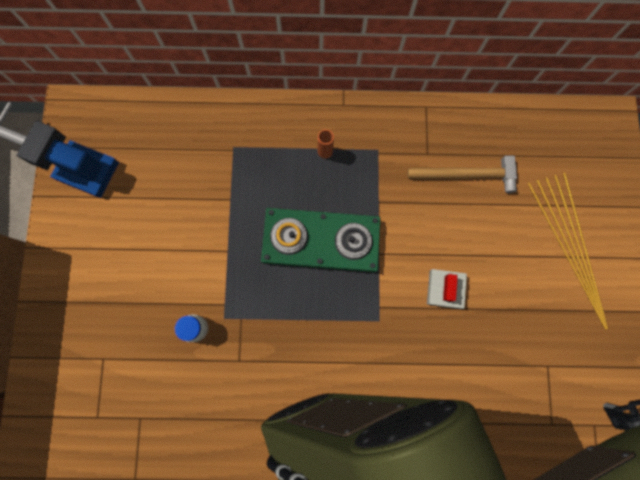

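View pics/side0.png

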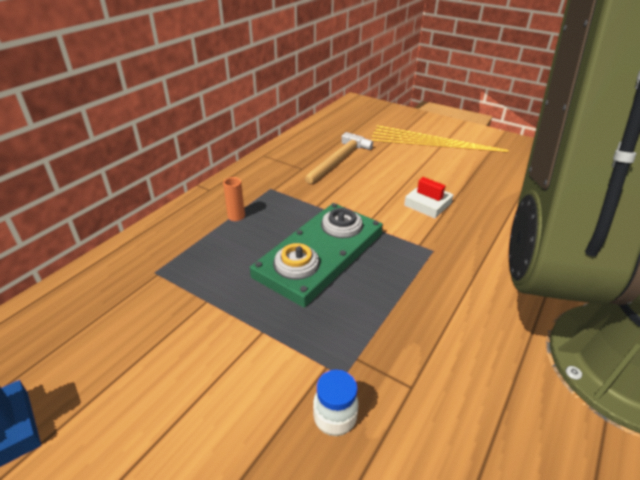

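Top view: brass collar (289,236) in the left (+y) station, steel (354,240), cap handle (451,288). The side view agrees: brass (297,260), steel (343,222), handle (431,187). Next I measure these by colour masks, with depth and rays from both views.

```bash
cat > h.py <<'E'
import numpy as np,cv2
from scipy.spatial.transform import Rotation as R
def rot(q): return R.from_quat(q,scalar_first=True)
def rays(c,uv):
    f=240/np.tan(np.radians(c["fovy"]/2)); uv=np.atleast_2d(uv).astype(float)
    return rot(c["attitude"]).apply(np.c_[(uv[:,0]-c["cx"])/f,(uv[:,1]-c["cy"])/f,np.ones(len(uv))])
def plane(c,uv,z):
    d=rays(c,uv); return c["eye"]+d*((z-c["eye"][2])/d[:,2])[:,None]
def cloud(c,m):
    v,u=np.nonzero(m); return c["eye"]+rays(c,np.c_[u,v])*c["depth"][v,u][:,None]
def tri(c1,p1,c2,p2):
    a,b=rays(c1,p1)[0],rays(c2,p2)[0]; s=np.linalg.lstsq(np.c_[a,-b],c2["eye"]-c1["eye"],rcond=None)[0]
    A,B=c1["eye"]+s[0]*a,c2["eye"]+s[1]*b; return (A+B)/2,np.linalg.norm(A-B)
def mask(c,lo,hi,box):
    h=cv2.cvtColor(c["image"],cv2.COLOR_BGR2HSV); m=cv2.inRange(h,lo,hi); k=np.zeros_like(m)
    x0,y0,x1,y1=box; k[y0:y1,x0:x1]=m[y0:y1,x0:x1]; return k
E
python3 - <<'E'
import pickle; from h import *
np.set_printoptions(precision=1,suppress=True)
d=pickle.load(open("cams.pkl","rb"))
B={"handle":((0,150,90),(8,255,255),dict(top=(425,262,475,315),side=(395,165,460,225))),
"brass":((18,110,90),(35,255,255),dict(top=(265,210,315,260),side=(265,230,330,285))),
"green":((55,90,20),(90,255,255),dict(top=(250,200,390,280),side=(240,190,395,310)))}
for k,(lo,hi,b) in B.items():
    cen={}
    for n in b:
        c=d[n];m=mask(c,lo,hi,b[n]);P=cloud(c,m);zt=np.percentile(P[:,2],90)
        T=np.abs(P[:,2]-zt)<(4 if k!="green" else 5)
        v,u=np.nonzero(m);pts=np.c_[u,v][T].astype(np.float32)
        r=cv2.minAreaRect(P[T][:,:2].astype(np.float32))
        if k=="brass": cen[n]=cv2.fitEllipse(cv2.convexHull(pts))[0]
        else: cen[n]=cv2.minAreaRect(pts)[0] if 0 else pts.mean(0)
        print(k,n,len(pts),"ztop",zt,"rect",np.array(r[0]),np.array(r[1]),round(r[2],1),"px",np.array(cen[n]),"mean",P[T].mean(0))
    print("  tri",*tri(d["top"],cen["top"],d["side"],cen["side"]))
# plate of cap and big crop
c=d["top"];m=mask(c,(0,0,120),(180,60,255),(420,262,475,315));P=cloud(c,m);T=P[:,2]>14
r=cv2.minAreaRect(P[T][:,:2].astype(np.float32));print("plate",np.percentile(P[T][:,2],50),r)
a=cv2.resize(c["image"][200:280,255:390],(675,400),interpolation=cv2.INTER_CUBIC)
cv2.imwrite("pics/crop1.png",a)
a=cv2.resize(d["side"]["image"][190:310,240:395],(775,600),interpolation=cv2.INTER_CUBIC);cv2.imwrite("pics/crop2.png",a)
E
```

```text
handle top 199 ztop 62.598651078972765 rect [ 445.5 -245.5] [21.6 56.3] 82.9 px [451.7 287. ] mean [ 445.3 -245.4   60.9]
handle side 136 ztop 60.356365341729756 rect [ 445.8 -240.8] [19.3 59.9] 84.3 px [431.7 182.5] mean [ 445.6 -239.6   59.7]
  tri [ 446.6 -246.7   55.5] 1.792912730826718
brass top 165 ztop 57.72922157318287 rect [559.5 120.6] [52.4 51.7] 46.8 px [288.2 233.9] mean [558.8 120.3  56. ]
brass side 248 ztop 57.197040312190495 rect [560.5 124. ] [54.1 56.1] 84.1 px [296.3 253. ] mean [560.1 124.6  55.9]
  tri [561.6 120.9  51.6] 2.051961011772797
green top 3455 ztop 32.367274843006044 rect [555.6  46.1] [268.5 129.2] 86.4 px [321.  239.6] mean [553.4  45.4  30.2]
green side 3140 ztop 31.3490708942766 rect [555.4  52.1] [265.2 130.2] 86.5 px [316.7 252.4] mean [546.6  73.9  30.1]
  tri [562.1  46.4  -0.4] 6.569316366710085
plate 24.102190683889603 ((422.4980163574219, -114.05131530761719), (95.01387023925781, 364.0179138183594), 10.027987480163574)
```

View pics/crop1.png

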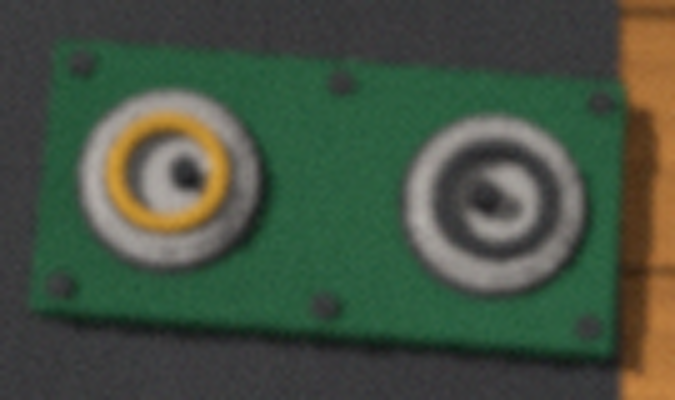

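View pics/crop2.png

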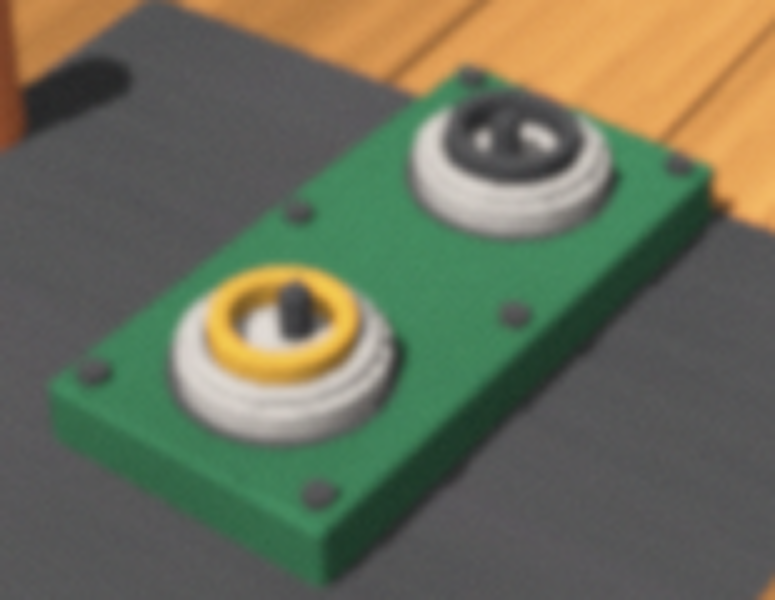

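Crops: the pin tip is right of the brass ring's middle in the top view, about (292,234), and at about (298.5,246.5) in the side view, so it is offset toward −y. Next I refine by rays.

Run:
```python
import pickle; from h import *
np.set_printoptions(precision=1,suppress=True)
d=pickle.load(open("cams.pkl","rb"))
t,s=d["top"],d["side"]
f=lambda x,y,x0,y0:((x+.5)/5-.5+x0,(y+.5)/5-.5+y0)
pt=f(186,171,255,200);ps=f(294,286,240,190)
print("pin tri",*tri(t,pt,s,ps),"planes",plane(t,pt,64),plane(s,ps,64))
# brass / steel ring outer ellipse, handle and fixture by planes
for n,c,b in(("top",t,(265,210,315,260)),("side",s,(265,230,330,285))):
    m=mask(c,(18,110,90),(35,255,255),b)
    v,u=np.nonzero(m);Q=plane(c,np.c_[u,v],56)[:,:2];
    print("brass",n,cv2.minEnclosingCircle(Q.astype(np.float32)),"mean",Q.mean(0))
for n,c,b,lo in(("top",t,(425,262,475,315),60),("side",s,(395,165,460,225),60)):
    m=mask(c,(0,150,90),(8,255,255),b);v,u=np.nonzero(m);P=cloud(c,m);T=P[:,2]>55
    Q=plane(c,np.c_[u,v][T],60)[:,:2].astype(np.float32);r=cv2.minAreaRect(Q)
    w,V=np.linalg.eigh(np.cov(Q.T));print("handle",n,Q.mean(0),r,"long axis",V[:,1])
for n,c,b in(("top",t,(250,200,390,280)),("side",s,(240,190,395,310))):
    m=mask(c,(55,90,20),(90,255,255),b);v,u=np.nonzero(m);P=cloud(c,m);T=np.abs(P[:,2]-30.5)<4
    Q=plane(c,np.c_[u,v][T],30)[:,:2].astype(np.float32);r=cv2.minAreaRect(Q);print("fix",n,r,cv2.boxPoints(r))
# plate: white pixels near cap
m=mask(t,(0,0,120),(180,70,255),(422,262,475,315));v,u=np.nonzero(m);P=cloud(t,m);T=(abs(P[:,2]-24)<6)&(np.hypot(*(P[:,:2]-[445,-245]).T)<65)
Q=plane(t,np.c_[u,v][T],24)[:,:2].astype(np.float32);print("plate",cv2.minAreaRect(Q))
from rig import bot
print(rot(bot.read_state()["tool_rot"]).as_matrix(), bot.tip_reach)
```

```text
pin tri [561.1 112.8  60.7] 4.109333061734248 planes [[558.6 111.7  64. ]] [[560.9 116.5  64. ]]
brass top ((559.5137329101562, 120.52276611328125), 27.869009017944336) mean [559.2 120.9]
brass side ((558.9011840820312, 128.494873046875), 32.842437744140625) mean [558.4 128.7]
handle top [ 444.6 -245.1] ((445.16766357421875, -245.48809814453125), (22.141742706298828, 57.42671585083008), 82.26734161376953) long axis [-1.   0.1]
handle side [ 445.  -237.4] ((444.5488586425781, -235.51156616210938), (55.013999938964844, 50.13845443725586), 23.308128356933594) long axis [-1.   0.1]
fix top ((555.4395751953125, 45.95854949951172), (268.30999755859375, 129.2396697998047), 86.42654418945312) [[482.6 -83.9]
 [611.6 -92. ]
 [628.3 175.8]
 [499.3 183.9]]
fix side ((554.1422119140625, 54.00439453125), (265.1874084472656, 130.8926544189453), 86.59927368164062) [[480.9 -74.5]
 [611.6 -82.2]
 [627.3 182.5]
 [496.7 190.2]]
plate ((445.75616455078125, -245.83078002929688), (81.64490509033203, 79.70284271240234), 83.4505615234375)
[[ 0.4 -0.   0.9]
 [-0.9  0.   0.4]
 [-0.  -1.   0. ]] 19.0
```

```bash
cat >> h.py <<'E'
def down(a):
    a=np.radians(a); x=np.array([np.cos(a),np.sin(a),0]); y=np.array([0,0,-1.])
    return R.from_matrix(np.c_[x,y,np.cross(x,y)]).as_quat(scalar_first=True)
E
python3 - <<'E'
from rig import bot; from h import *
np.set_printoptions(precision=1,suppress=True)
q=down(-96.6); p=np.array([445.3,-244.5,0])
for pt in([*p[:2],130],[*p[:2],47],[560,115,150],[560,115,92]): print(bot.ik(pt,q))
bot.move_to(p+[0,0,130],q)
for n in("top","side"): cv2.imwrite(f"pics/h_{n}.png",bot.read_camera(n)["image"])
a=cv2.imread("pics/h_top.png")[200:360,380:540];b=cv2.imread("pics/h_side.png")[90:250,350:510]
cv2.imwrite("pics/h.png",cv2.resize(np.hstack([a,b]),(800,400),interpolation=cv2.INTER_CUBIC))
E
```

```text
[-0.6  0.3  1.8 -0.   1.   1.1]
[-0.6  0.5  1.8 -0.   0.9  1.1]
[ 0.1  0.4  1.6 -0.   1.1  1.8]
[ 0.1  0.5  1.6 -0.   1.   1.8]
```

View pics/h.png

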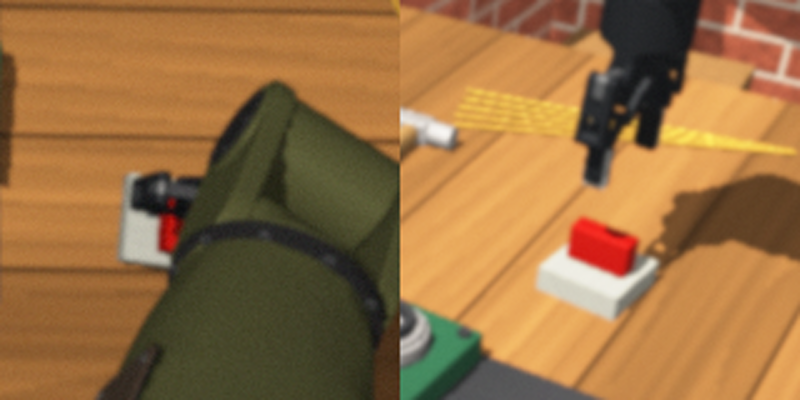

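```bash
cat >> h.py <<'E'
def proj(c,P):
    f=240/np.tan(np.radians(c["fovy"]/2)); X=rot(c["attitude"]).inv().apply(np.atleast_2d(P)-c["eye"]); return X[:,:2]/X[:,2:]*f+[c["cx"],c["cy"]]
E
python3 - <<'E'
import pickle; from h import *; from rig import bot
np.set_printoptions(precision=1,suppress=True)
d=pickle.load(open("cams.pkl","rb"));s=bot.read_state();M=rot(s["tool_rot"]).as_matrix();print(s["ee_pos"],s["grip_width"],"\n",M)
for k in(-45,0,45):
    P=s["ee_pos"]+M[:,0]*k+M[:,1]*6
    t,u=proj(d["top"],P)[0],proj(d["side"],P)[0]
    print(k,P,t,"crop",(t-[380,200])*2.5,u,"crop",(u-[350,90])*2.5+[400,0])
print((proj(d["side"],[[445,-245,60]])-[350,90])*2.5+[400,0],(proj(d["side"],[[445,-239,60]])-[350,90])*2.5+[400,0])
E
```

```text
[ 445.1 -245.3  130.3] 85.24425329677388 
 [[-0.1  0.   1. ]
 [-1.  -0.  -0.1]
 [ 0.  -1.   0. ]]
-45 [ 450.3 -200.6  124.3] [438.9 281.4] crop [147.2 203.4] [427.6 163.6] crop [593.9 184. ]
0 [ 445.1 -245.3  124.3] [460.4 284.2] crop [200.9 210.5] [437.8 155.8] crop [619.6 164.5]
45 [ 439.9 -290.   124.3] [481.9 287.1] crop [254.7 217.7] [447.6 148.4] crop [643.9 146. ]
[[607.2 228.6]] [[604.6 231.5]]
```

Side view: the fingertips sit at crop (597,183) and (648,145), against (594,184) and (644,146) predicted, with the jaws across the handle. Now the grasp.

Run:
```python
from rig import bot; from h import *
np.set_printoptions(precision=1,suppress=True)
p=np.array([445.3,-243.5,0])
print(bot.servo_line(p+[0,0,47],speed=100,until_force=8))
print(bot.read_state()["ee_pos"])
bot.move_gripper(15,grip_force=60)
s=bot.read_state();print(s["grip_width"],s["ft_force"],s["clock"])
bot.servo_line(p+[0,0,160],speed=120)
s=bot.read_state();print(s["ee_pos"],s["grip_width"],s["ft_force"])
bot.move_to([560,122,160],down(-93.4))   # underside ~113
s=bot.read_state();print(s["ee_pos"],s["grip_width"],s["ft_force"],s["clock"])
import pickle
d={n:bot.read_camera(n) for n in("top","side")};pickle.dump(d,open("cams2.pkl","wb"))
a=d["side"]["image"];cv2.imwrite("pics/c_side.png",cv2.resize(a[130:320,200:440],(758,600),interpolation=cv2.INTER_CUBIC));cv2.imwrite("pics/c_top.png",d["top"]["image"])
```

```text
False
[ 445.6 -243.7   47.6]
21.06675882441263 [-0.8 -1.2  5. ] 3.0833
[ 445.  -243.3  159.2] 21.473840640181947 [-0.8  0.3 -2.6]
[560.1 121.  159.9] 21.201184836008764 [ 0.7  0.1 -2.5] 5.6
```

View pics/c_side.png

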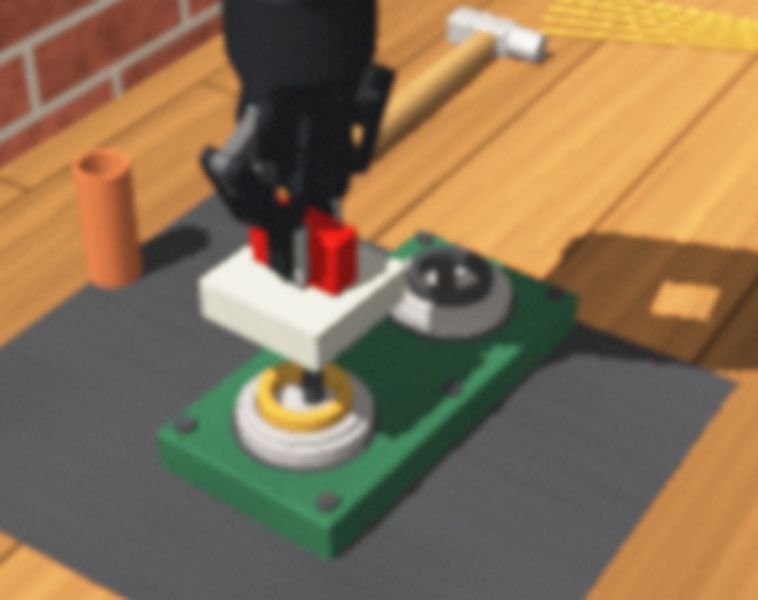

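Run:
```python
import pickle; from h import *; from rig import bot
np.set_printoptions(precision=1,suppress=True)
d=pickle.load(open("cams2.pkl","rb"));s=bot.read_state();M=rot(s["tool_rot"]).as_matrix();o=s["ee_pos"]
for h in(24,0):
  for i,j in((1,1),(1,-1),(-1,-1),(-1,1)):
    P=o+40*i*M[:,0]+40*j*M[:,2]+[0,0,h-46.5]
    u=proj(d["side"],P)[0];t=proj(d["top"],P)[0]
    print(h,P,"side crop",(u-[200,130])*3.158,"top",t)
a=d["top"]["image"];cv2.imwrite("pics/c_top.png",cv2.resize(a[180:280,230:380],(750,500),interpolation=cv2.INTER_CUBIC))
```

```text
24 [597.7  78.5 137.5] side crop [294.3 212.8] top [306.4 208.9]
24 [517.8  83.4 137.5] side crop [407.5 261.9] top [303.2 246.1]
24 [522.7 163.2 137.5] side crop [317.4 333.3] top [264.9 243.1]
24 [602.5 158.3 137.5] side crop [201.1 277.7] top [268.7 206. ]
0 [597.7  78.5 113.5] side crop [295.2 247.1] top [306.6 211.7]
0 [517.8  83.4 113.5] side crop [406.4 296.8] top [303.5 248. ]
0 [522.7 163.2 113.5] side crop [318.  369.2] top [266.1 245.2]
0 [602.5 158.3 113.5] side crop [203.8 313. ] top [269.7 208.9]
```

View pics/c_top.png

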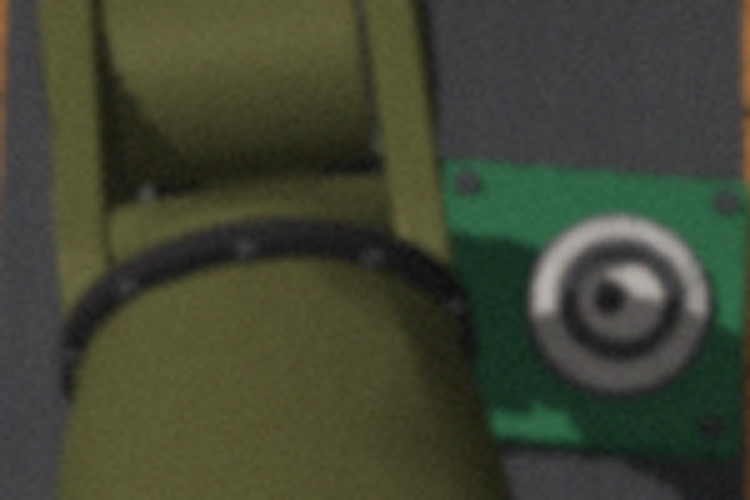

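Side view: the cap hangs flat in the grip above the brass station. Its corners agree with the prediction to about 1–2 px, so the top view is the one to trust: station (560.1,120.8), pin about (559.6,112.8). Top view: the arm hides the brass station. Lowering slowly at the pin estimate.

Run:
```python
from rig import bot; from h import *
np.set_printoptions(precision=1,suppress=True)
def st(l):
    s=bot.read_state();print(l,s["ee_pos"],s["ft_force"],s["moment"],s["grip_width"],round(s["clock"],1))
bot.servo_line([559.6,113,118],speed=80);st("above")
print(bot.servo_line([559.6,113,104],speed=20,until_force=4));st("down")
```

```text
above [559.8 113.  118.2] [ 0.   0.6 -2.4] [ 0.  0. -0.] 21.15293012507213 6.4
True
down [559.5 113.4 107.7] [0.3 4.  0.1] [ 0.7 -0.2  0. ] 21.23207088055673 6.9
```

The pin's tip has entered the chamfer, with the underside at about 61 mm, and pushes the cap toward +y. I shift that way and continue down.

Run:
```python
from rig import bot; from h import *
np.set_printoptions(precision=1,suppress=True)
def st(l):
    s=bot.read_state();print(l,s["ee_pos"],s["ft_force"],s["moment"],round(s["clock"],1));return s
s=st("0");p=np.array([559.6,113,107.7])
for i in range(8):
    f=s["ft_force"]
    p[:2]+=np.clip(f[:2]*0.3,-1.2,1.2)
    bot.servo_line(p,speed=15); s=st("slide")
    if np.hypot(*s["ft_force"][:2])<2:
        r=bot.servo_line([p[0],p[1],102.5],speed=15,until_force=5); s=st(f"down {r}"); p[2]=s["ee_pos"][2]
        if p[2]<104: break
```

```text
0 [559.5 113.4 107.7] [0.3 4.  0.1] [ 0.7 -0.2  0. ] 6.9
slide [559.5 114.2 107.4] [ 0.6  0.3 -2.8] [ 0.1 -0.1  0. ] 7.2
down True [559.6 114.5 102.5] [-0.6 -0.5  2.7] [-0.  -0.1  0. ] 7.5
```

Run:
```python
from rig import bot; from h import *
np.set_printoptions(precision=1,suppress=True)
def st(l):
    s=bot.read_state();print(l,s["ee_pos"],s["ft_force"],s["moment"],s["grip_width"],round(s["clock"],1));return s
bot.dwell(.4);s=st("seated");x,y=559.6,114.2
a=bot.read_camera("side")["image"]
print(bot.servo_line([x,y,93],speed=15,until_force=28));st("pressed")
bot.dwell(.5);s=st("held")
b=bot.read_camera("side")["image"]
cv2.imwrite("pics/press.png",cv2.resize(np.hstack([k[170:310,240:380] for k in(a,b)]),(800,400),interpolation=cv2.INTER_CUBIC))
```

```text
seated [559.5 114.5 102.3] [ 2.4 -0.5  3.8] [ 0.  -0.6  0. ] 20.918187724254086 7.9
True
pressed [559.7 114.5  96.3] [-3.3  0.9  8.9] [-0.1  0.5 -0.1] 21.60085740262953 8.5
held [559.7 114.5  96.3] [-4.8 -0.2  9.1] [-0.   0.5 -0. ] 20.88434912358882 9.0
```

View pics/press.png

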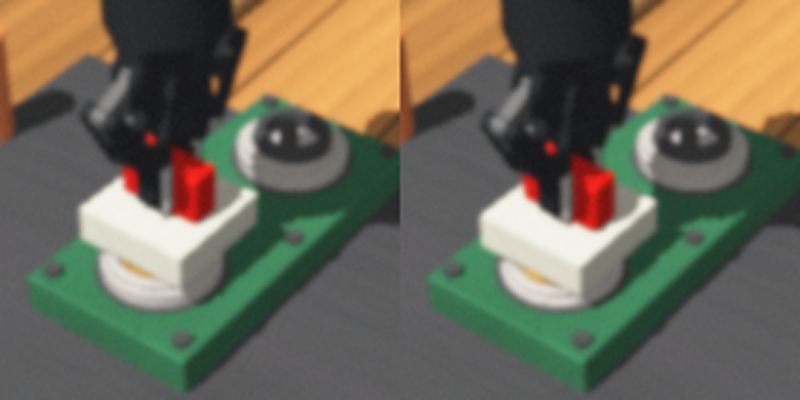

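The cap lies flat on the brass collar and has moved down between the two views. The held force is only about 9 N, so I press on in small steps to be sure it sits on the stop.

Run:
```python
from rig import bot; from h import *
np.set_printoptions(precision=1,suppress=True)
z=96
while z>92.5:
    bot.servo_line([559.6,114.3,z],speed=10);bot.dwell(.3);s=bot.read_state()
    print(z,s["ee_pos"],s["ft_force"],s["moment"],s["grip_width"],round(s["clock"],1))
    if s["ft_force"][2]>28: break
    z-=.5
```

```text
96 [559.6 114.5  96.3] [0.3 1.5 8.3] [0.1 0.  0.1] 21.305969639642235 9.6
95.5 [559.6 114.5  96.2] [-2.6  0.4 12.7] [ 0.1  0.4 -0.1] 21.022011299912652 10.1
95.0 [559.7 114.5  96.2] [-5.2  0.4 18.8] [ 0.   0.8 -0.1] 21.479429085461955 10.7
94.5 [559.7 114.5  96.1] [-8.1  0.3 23.3] [-0.   1.3 -0. ] 21.2441368745097 11.2
94.0 [559.8 114.5  96.1] [-9.2 -1.  28.8] [-0.2  1.8  0. ] 21.122912972565175 11.8
```

The force rises from 8 to 29 N while z stays at 96.1 mm, so the seat is on its stop. I hand in.

Run:
```python
from rig import bot
print(bot.finish_job())
s=bot.read_state();print(s["ee_pos"],s["ft_force"],s["grip_width"],s["clock"])
```

```text
the job is handed in; nothing more can be done
None
the job is handed in; nothing more can be done
```

I gripped the cap by its red handle, carried it above the fixture to the brass collar in the left station, and lowered it at the estimated pin position. I then followed the side force about 1 mm toward +y until the cap dropped onto the pin at about (559.6, 114.4). I pressed it down and handed the job in at about 12 s, still gripping and pressing.

**Last checks**
- **Drop:** the TCP went from about 107.5 to 102.4 mm, so the underside was at about 56 mm. The side view showed the cap lying flat on the brass collar.
- **Press:** the TCP stopped at 96.1 mm, with the underside at about 49.5 mm by my estimate. The push rose from 8 to 29 N with no further travel, so the seat is on its stop.
- **Grip:** the fingers stood at 21 mm on the 22 mm handle.
- **Steel collar and bystanders:** the steel collar looked unmoved in the last view. I did not measure it or the bystanders again.

**Disagreements**
- **Side camera:** its y values came out 5 to 8 mm larger than the top camera's. The held cap's corners favoured the top camera, so I used that.
- **First press:** it stopped early on a brief force peak and left only 9 N, so I pressed further.
- **Sideways force:** about 9 N in x remained at the end.

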